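# Stack a specimen tray on the orbital shaker

### The job

Lift the handled specimen tray off the bench by its bar, keep it level and stack it on the tray that is clamped on the orbital shaker: feel its four corner lugs into the lower tray's sockets, lower it gently under control until it sits fully home all round, and only then let go. The shaker's platform has coasted to a stop a little off centre; do not drop or force the tray, and leave everything else on the bench where it stands.

Things in the scene. Friction and masses are not known exactly. Their poses are not given: they have to be found in the camera images.
- top_tray: Loose grey plastic tray with a carrying bar, 156 (x) x 226 (y) mm, 0.36 to 0.54 kg, standing on the bench on four corner lugs; flat specimen bars fixed on its floor. Origin: tray centre at the level of the lug tips; x across the short side, y along the long side, z up. Floor's underside at z = 12 mm, rim at z = 46 mm. It fits either way round.
- bar (a point): Centre of the top tray's carrying bar (90 mm above the tray's origin, turning with it). The bar runs along the tray's y, is 16 mm wide (x) and 16 mm high, and is free for 110 mm of length between its two posts; open space below it down to the tray's floor. Grip it across, along the tray's x.
- lug (a point): Tip of the top tray's lug at its +x +y corner. Four such round lugs stand under the corners at x = +-59.5, y = +-94.5 mm from the tray's centre: 12 mm long, 14.8 mm in diameter, flat at the tip.
- shaker: Orbital shaker, housing fixed to the bench, 240 (x) x 260 (y) x 66 mm. Origin: centre of its underside on the bench; axes along its sides, z up. Its platform (200 x 250 mm, top at z = 82 mm) carries a clamped lower grey tray, 150 (x) x 220 (y) mm, same axes, rim at z = 127 mm. The three nominal points below belong to the housing, not to the platform.
- nominal_rim (a point): Where the middle of the lower tray's rim plane would be with the platform centred. The platform has in fact stopped up to 5 mm off along the housing's x and up to 5 mm along its y, not turned; NOT in any reported pose: see it or feel for it. The drive is off: friction holds the platform, a sideways push above about 5 N moves it (at most 8 mm off centre).
- nominal_socket (a point): Mouth of the lower tray's +x +y corner socket, had the platform stopped centred. Four square sockets, 19.4 mm wide inside, over 40 mm deep, at x = +-59.5, y = +-94.5 mm from the lower tray's centre; flat walls 5.8 mm thick around them. Lugs off the sockets rest on these walls, the top tray's origin then 127 mm above the bench.
- nominal_home (a point): Where the top tray's origin would be when fully home with the platform centred: 115 mm above the bench, its floor on the lower rim. With all four lugs in the sockets nothing holds it up over these last 12 mm but the hand that lowers it; lug and socket then have 2.3 mm of play all round. At no time may the trays bear on one another with more than 60 N (all contacts added up).
- jar: Bystander: capped glass jar, 48 mm across, 70 mm tall, near the top tray. Origin: centre of its underside.
- amber_bottle: Bystander: amber bottle, 44 mm across, 85 mm tall, behind the shaker. Origin: centre of its underside.
- vial: Bystander: small glass vial, 24 mm across, 50 mm tall, standing between the shaker and the top tray. Origin: centre of its underside.
- beaker: Bystander: empty glass beaker, 68 mm across, 90 mm tall, behind the top tray. Origin: centre of its underside.
- pot: Bystander: brown plant-fibre pot, 90 mm across, 85 mm tall, behind the shaker. Origin: centre of its underside.
- bars: Bystander: three bonded composite sample bars, 30 x 100 x 18 mm, lying behind the top tray. Origin: centre of the underside.

How it is judged:
By the outcome, as a careful person would: the job done as asked, in the order asked, and still so for the second after the job is handed in, with the robot touching nothing.
It also fails if it takes over 51 s, if anything falls off the work surface, if the arm or the gripper's body presses on something with over 40 N, if the wrist force passes 120 N, or if a joint passes its speed limit or range.

### The arm

A 6-joint arm with a two-finger parallel gripper is mounted at the origin on the work surface. World frame = base frame: x ahead of the robot, y to its left, z up, the work surface at z = 0. Lengths are in m, angles in rad, forces in N, time in s.
With the tool pointing down it reaches from about 0.325 to 0.9 m from the base axis. Payload 6.1 kg.
Tool frame: the origin (TCP) lies midway between the tips of the shut fingers; the grasp point (between the pads) lies 19 mm behind it; x points along the fingers, y is the direction in which the jaws open and shut, and the axes are right-handed (so a half turn about x gives the same grasp; the last joint's range is limited). The gripper opens to 85 mm and grips with 20 to 120 N. Pads are 22 mm wide; open, the fingers measure 114 mm over their backs; the gripper's body (76 mm by 85 mm) begins 54 mm behind the grasp point. The pads swing forward as they close: fully open they stand 13 mm farther back than shut.
Start: joints at [1.093, 0.22, 1.526, -0, 1.395, -0.126], TCP at [0.215, 0.587, 0.231] pointing down, gripper open.
Joint ranges: [-2.98, 2.98], [-0.91, 2.08], [0.09, 2.57], [-1.24, 4.39], [0.2, 2.65], [-2.68, 2.68]. Speed limits (rad/s): [2.57, 2.57, 3.01, 3.14, 3.14, 3.14].

### API

Orientations are given as [roll, pitch, yaw] about the fixed x, y, z axes, in that order (R = Rz(yaw) Ry(pitch) Rx(roll)).
In Python, from plant import movep, move_l, set_joints, gripper_to, hold, inverse_kinematics, observe, get_image, get_calibration, Unreachable, job_done gives the robot as it stands. Calls block until the motion is done:
- movep(position, orientation): joint-space move of the TCP to a pose.
- move_l(position, feed=0.15, rotation=None, max_force=None): straight line of the TCP; rotation=None keeps the orientation; feed is the mean speed in m/s. With max_force (N) it stops when the force on the tool has changed by that much, and returns True; else False.
- set_joints(angles): joint-space move.
- gripper_to(opening, f_grip=None): finger opening in m; f_grip is the grip in N (None keeps the last); returns when the fingers have stopped.
- hold(seconds).
- inverse_kinematics(position, orientation): joint angles nearest the present ones, or None.
- observe(): the state.
- get_image(name): name is "side" or "top" or "wrist"; returns (picture, depth): 384x512x3 uint8, red, green, blue; 384x512 float32, m along the optical axis (not along the pixel's ray), 0 where there is no reading.
- get_calibration(name): a dict with "intrinsics" (3x3 intrinsics, pixels), "world_from_camera" (4x4, takes a point from camera to world coordinates). Camera axes: x right, y down, z forward; pixel columns grow to the right and rows downward; lengths in m; the calibration is good to about 2 mm. A picture is of the moment at which its call begins: read the wrist's pose just before it. get_calibration takes no time and is no camera call; for the wrist camera it gives the pose at the moment of the call.
A pose or a line that the arm cannot do raises Unreachable and nothing moves.
- job_done(): hands the job in, once; it reports no verdict.
The state is a dict: "time_s": time; "q": joint angles; "joint_velocities": joint speeds; "joint_torque": joint torques, N m; "eef_pos": TCP position; "tcp_rot": TCP orientation; "ft_force": force on the tool from outside, world axes, zero at the start; "torque": the same for the moment, N m; "opening": finger opening in m.
Only numpy, scipy, OpenCV 4.12 (cv2) and the standard library are available. Lean on these libraries where they do the work, as an engineer would, in place of code of your own. Each camera call takes 0.05 s, during which the arm holds its last target. There are 200 camera calls.

## Working session

There is one attempt and no reset: what is moved stays moved. The work goes in short steps, each a Python script; the robot and the scene stay as the last script left them, time stands still between calls to the robot, and variables do not carry over. Pictures are saved under pics/ and viewed, about 8 in all and at most 12, crops included, and the job is handed in when it is done.

```bash
mkdir -p pics; cat > h.py <<'E'
import numpy as np, cv2
from plant import *
def grab(n):
    c=get_calibration(n); p,d=get_image(n)
    return p,d,c["intrinsics"],c["world_from_camera"]
def cloud(d,K,T):
    v,u=np.mgrid[:d.shape[0],:d.shape[1]]
    P=np.stack([(u-K[0,2])/K[0,0]*d,(v-K[1,2])/K[1,1]*d,d],-1)
    W=P@T[:3,:3].T+T[:3,3]; W[d<=0]=np.nan
    return W
E
python3 - <<'E'
from h import *
for n in("top","side"):
    p,d,K,T=grab(n); cv2.imwrite(f"pics/{n}0.png",p[:,:,::-1]); np.savez(f"{n}0.npz",p=p,d=d,K=K,T=T)
    print(n,K.tolist(),T.round(3).tolist(),(d>0).mean())
print(observe())
E
```

```text
top [[356.63464037958244, 0.0, 255.9042579575561], [0.0, 356.63464037958244, 190.7432215461471], [0.0, 0.0, 1.0]] [[-0.002, -0.988, 0.155, 0.405], [-1.0, 0.004, 0.012, 0.024], [-0.013, -0.155, -0.988, 0.977], [0.0, 0.0, 0.0, 1.0]] 0.9958343505859375
side [[407.01580317002174, 0.0, 254.25952148251656], [0.0, 407.01580317002174, 189.71585738608576], [0.0, 0.0, 1.0]] [[0.915, -0.183, 0.358, 0.234], [-0.402, -0.464, 0.79, -0.705], [0.022, -0.867, -0.498, 0.586], [0.0, 0.0, 0.0, 1.0]] 0.9959513346354166
{'time_s': 0.1, 'q': array([ 1.09289088e+00,  2.21190081e-01,  1.52752630e+00, -2.28045255e-06,
        1.39467681e+00, -1.26084771e-01]), 'joint_velocities': array([ 0.00100788, -0.00085587, -0.00388402, -0.00036965, -0.00099103,
       -0.00031178]), 'joint_torque': array([ 5.45548610e-04, -4.98238564e+01, -3.90550125e+01, -2.17634015e-04,
        5.59254418e-03, -1.35013732e-05]), 'eef_pos': array([0.2151185 , 0.58622311, 0.23026644]), 'tcp_rot': array([-1.69563455,  1.56899579, -2.04745483]), 'ft_force': array([-0.07988985,  0.08884643,  0.14507971]), 'torque': array([-0.05577554, -0.0268721 ,  0.0052624 ]), 'opening': 0.08566382743634485}
```

View pics/top0.png

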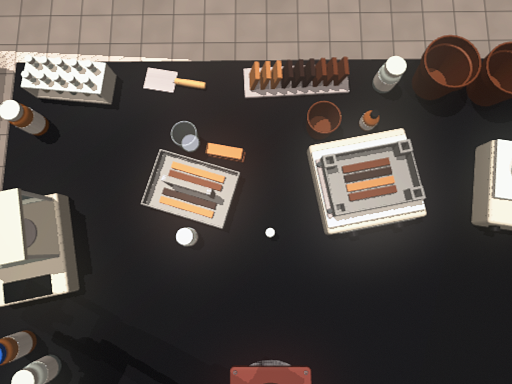

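View pics/side0.png

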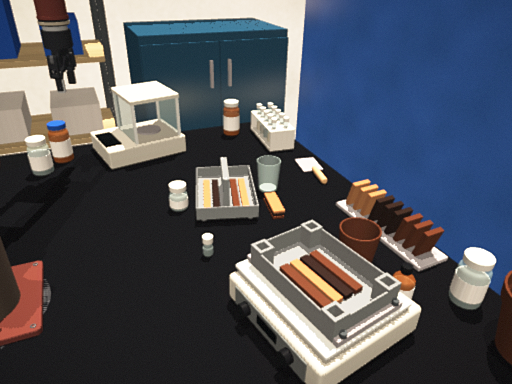

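The top view shows the top tray at about (190,188), its bar running along the long side, and the shaker with the lower tray at about (370,180). The jar is at (187,236), beaker (185,135), bars (225,152), vial (270,232), pot (324,117) and amber bottle (370,120). The side view agrees with this.

```bash
cat >> h.py <<'E'
def rect(W,box,z0,z1):
    m=(W[...,0]>box[0])&(W[...,0]<box[1])&(W[...,1]>box[2])&(W[...,1]<box[3])&(W[...,2]>z0)&(W[...,2]<z1)
    P=W[m]; r=cv2.minAreaRect((P[:,:2]*1000).astype(np.float32))
    c,(w,h),a=r
    if w>h: a+=90   # angle so that y-axis (long) = a+90... long dir
    else: pass
    b=cv2.boxPoints(r); e=[b[1]-b[0],b[2]-b[1]]; l=max(e,key=np.linalg.norm); l=l*np.sign(l[1])
    yaw=np.degrees(np.arctan2(-l[0],l[1]))
    return np.round(c,1),np.round(sorted((w,h)),1),round(float(yaw),2),m.sum(),P[:,2].mean().round(4)
E
python3 - <<'E'
from h import *
for n in("top","side"):
    f=np.load(n+"0.npz"); W=cloud(f["d"],f["K"],f["T"])
    print(n,"rim",rect(W,(.25,.6,.0,.36),.038,.054)); print("bar",rect(W,(.3,.55,.07,.3),.088,.105))
    print("lower",rect(W,(.2,.65,-.55,-.1),.119,.135)); print("plat",rect(W,(.2,.65,-.55,-.1),.076,.088));print("hous",rect(W,(.2,.65,-.55,-.1),.055,.072))
    print("table",np.nanmedian(W[300:,:,2]) if n=="top" else "")
    if n=="top":
        for k,(u,v) in dict(jar=(187,236),beaker=(183,130),bars=(225,152),vial=(270,232),pot=(324,117),amber=(370,120),tray=(190,188),low=(370,180)).items(): print(k,W[v,u].round(3))
E
```

```text
top rim (array([504.8, 171.8]), array([189. , 339.5]), 0.23, np.int64(331), np.float64(0.0447))
bar (array([543.7, 173.1]), array([13.2, 50.7]), -4.61, np.int64(72), np.float64(0.0962))
lower (array([ 574.1, -248.3]), array([150.2, 221.5]), 10.62, np.int64(697), np.float64(0.1242))
plat (array([ 558.4, -328.8]), array([197.2, 436. ]), 1.96, np.int64(3785), np.float64(0.0837))
hous (array([ 490.3, -308.7]), array([189.4, 476.2]), -16.62, np.int64(922), np.float64(0.0631))
table -0.000678406627076189
jar [0.433 0.21  0.068]
beaker [0.723 0.236 0.036]
bars [0.665 0.121 0.018]
vial [ 0.443 -0.001  0.048]
pot [ 0.77  -0.159  0.002]
amber [ 0.74  -0.271  0.058]
tray [0.551 0.2   0.097]
low [ 0.57  -0.251  0.094]
side rim (array([503.2, 169.1]), array([182.4, 330.9]), 3.21, np.int64(529), np.float64(0.0442))
bar (array([547.7, 166.4]), array([15.4, 50.1]), -16.26, np.int64(60), np.float64(0.0959))
lower (array([ 572.5, -251.6]), array([152.5, 221.7]), 10.48, np.int64(1635), np.float64(0.124))
plat (array([ 559.4, -255.4]), array([175.5, 249.8]), 10.29, np.int64(4041), np.float64(0.0837))
hous (array([ 542.4, -263.6]), array([176. , 258.1]), 10.61, np.int64(3152), np.float64(0.0639))
table
```

```bash
python3 - <<'E'
from h import *
for n in("top","side"):
    f=np.load(n+"0.npz"); W=cloud(f["d"],f["K"],f["T"])
    for lo,hi in((.038,.054),(.041,.052)):print(n,"rim",rect(W,(.44,.655,.06,.335),lo,hi))
    print("bar",rect(W,(.47,.62,.1,.3),.088,.105))
    print("bars",rect(W,(.6,.75,.03,.2),.010,.025),"jar",rect(W,(.35,.5,.15,.28),.06,.08),"beaker",rect(W,(.62,.8,.16,.32),.07,.1))
p,d,K,T=grab("wrist"); print(T.round(3), K)
E
```

```text
top rim (array([545.5, 216.7]), array([190.2, 227.1]), -16.91, np.int64(409), np.float64(0.0443))
top rim (array([545.5, 216.7]), array([190.2, 227.1]), -16.89, np.int64(359), np.float64(0.045))
bar (array([561.5, 211.4]), array([ 16.4, 130.4]), -16.8, np.int64(343), np.float64(0.0968))
bars (array([647.1, 137.1]), array([ 94.3, 125.3]), -0.16, np.int64(720), np.float64(0.0171)) jar (array([432.6, 218.1]), array([40.4, 40.5]), 0.04, np.int64(232), np.float64(0.069)) beaker (array([697.1, 223.4]), array([65.3, 65.7]), -2.79, np.int64(212), np.float64(0.0832))
side rim (array([544.8, 212.8]), array([188.9, 233.8]), -16.97, np.int64(535), np.float64(0.0438))
side rim (array([544.9, 213. ]), array([188.9, 233.5]), -16.97, np.int64(412), np.float64(0.0449))
bar (array([559.8, 206.4]), array([ 16. , 133.9]), -16.7, np.int64(165), np.float64(0.0973))
bars (array([657.7, 132.2]), array([115.1, 135.9]), -0.79, np.int64(478), np.float64(0.0176)) jar (array([431.3, 213.4]), array([40.3, 43.8]), 8.06, np.int64(160), np.float64(0.0682)) beaker (array([696.7, 221. ]), array([65.1, 73.1]), -23.9, np.int64(315), np.float64(0.0815))
[[ 0.346  0.889  0.299  0.138]
 [ 0.938 -0.327 -0.113  0.613]
 [-0.003  0.32  -0.948  0.373]
 [ 0.     0.     0.     1.   ]] [[268.26228179   0.         251.15187533]
 [  0.         268.26228179 190.74348759]
 [  0.           0.           1.        ]]
```

```bash
cat >> h.py <<'E'
from scipy.spatial.transform import Rotation as Ro
def ori(yaw_deg,flip=1):
    a=np.radians(yaw_deg); c,s=flip*np.cos(a),flip*np.sin(a)
    return Ro.from_matrix(np.array([[0,c,s],[0,s,-c],[-1,0,0]])).as_euler("xyz").tolist()
def loc(c,yaw,dx,dy,z):
    a=np.radians(yaw); return [c[0]+dx*np.cos(a)-dy*np.sin(a),c[1]+dx*np.sin(a)+dy*np.cos(a),z]
E
python3 - <<'E'
from h import *
for fl in(1,-1):
    for c,y,z in(((.561,.209),-16.8,.246),((.573,-.25),10.5,.327),((.573,-.25),10.5,.186)):
        q=inverse_kinematics(loc(c,y,0,0,z),ori(y,fl)); print(fl,None if q is None else np.round(q,2))
# camera offset in tool frame
o=observe(); T=get_calibration("wrist")["world_from_camera"]; R=Ro.from_euler("xyz",o["tcp_rot"]).as_matrix()
print((R.T@(T[:3,3]-o["eef_pos"])).round(3),(R.T@T[:3,:3]).round(2))
E
```

```text
1 [0.22 0.15 1.58 0.   1.41 0.52]
1 [-0.54  0.18  1.4   0.    1.57 -0.72]
1 [-0.54  0.25  1.57  0.    1.31 -0.72]
-1 [ 0.22  0.15  1.58  0.    1.41 -2.62]
-1 [-0.54  0.18  1.4   0.    1.57  2.42]
-1 [-0.54  0.25  1.57  0.    1.31  2.42]
[-0.143 -0.002 -0.082] [[ 0.   -0.32  0.95]
 [ 1.   -0.   -0.  ]
 [ 0.    0.95  0.32]]<sys>:0: UserWarning: Gimbal lock detected. Setting third angle to zero since it is not possible to uniquely determine all angles.
```

```bash
python3 -W ignore - <<'E'
from h import *
for n,c,y,zr in(("wlow",(.573,-.25),10.5,.127),("wtop",(.561,.209),-16.8,.046)):
    movep(loc(c,y,0,.03,zr+.2),ori(y)); hold(.3)
    p,d,K,T=grab("wrist"); o=observe(); cv2.imwrite(f"pics/{n}.png",p[:,:,::-1]); np.savez(n+".npz",p=p,d=d,K=K,T=T)
    W=cloud(d,K,T); b=(c[0]-.13,c[0]+.13,c[1]-.145,c[1]+.145)
    print(n,o["time_s"],o["eef_pos"].round(4),rect(W,b,zr-.006,zr+.006))
    if n=="wtop": print("bar",rect(W,(c[0]-.06,c[0]+.06,c[1]-.1,c[1]+.1),.088,.105))
E
python3 -c "
import cv2,numpy as np
cv2.imwrite('pics/w2.png',np.hstack([cv2.imread('pics/wlow.png')[:,60:450],cv2.imread('pics/wtop.png')[:,60:450]]))"
```

```text
wlow 3.6 [ 0.5676 -0.2203  0.327 ] (array([ 572.8, -252. ]), array([150.4, 220.7]), 10.68, np.int64(2425), np.float64(0.1255))
wtop 5.65 [0.5699 0.2372 0.246 ] (array([558.9, 207.9]), array([225.8, 261.5]), 73.07, np.int64(2148), np.float64(0.0453))
bar (array([560.3, 208. ]), array([ 15.9, 129.7]), -16.73, np.int64(1488), np.float64(0.0982))
```

View pics/w2.png

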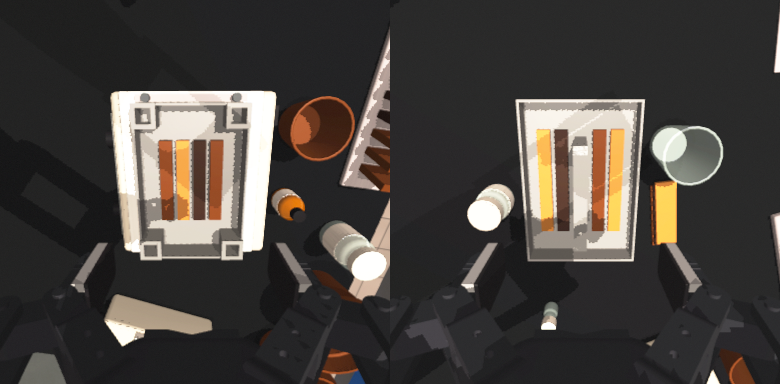

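The left half shows the lower tray with its four sockets in clear view, at about (145,116), (238,116), (151,250) and (232,250). The right half shows the top tray with its rim corners in view and the bar at (580,190). Next I'll restrict the rim fit to a rotated box.

```bash
cat > fit.py <<'E'
from h import *
def fit(n,c,yaw,zr,hw,hl,tol=.006):
    f=np.load(n+".npz"); W=cloud(f["d"],f["K"],f["T"])
    a=np.radians(yaw); R=np.array([[np.cos(a),-np.sin(a)],[np.sin(a),np.cos(a)]])
    L=(W[...,:2]-c)@R
    m=(abs(L[...,0])<hw+.008)&(abs(L[...,1])<hl+.008)&(abs(W[...,2]-zr)<tol)
    P=W[m]; r=rect(P[None],(-9,9,-9,9),-9,9); return r
if __name__=="__main__":
    print(fit("wlow",(.5728,-.252),10.6,.126,.075,.11)); print(fit("wlow",(.5728,-.252),10.6,.126,.075,.11,.003))
    print(fit("wtop",(.5603,.208),-16.75,.045,.078,.113)); print(fit("wtop",(.5603,.208),-16.75,.045,.078,.113,.003))
E
python3 -W ignore fit.py
```

```text
(array([ 572.8, -252. ]), array([150.4, 220.7]), 10.68, np.int64(2521), np.float64(0.1253))
(array([ 572.9, -252. ]), array([150.2, 220.7]), 10.66, np.int64(1986), np.float64(0.1261))
(array([560.3, 207.5]), array([156.3, 226. ]), -16.84, np.int64(1943), np.float64(0.0451))
(array([560.3, 207.5]), array([156.3, 226. ]), -16.84, np.int64(1664), np.float64(0.0458))
```

```bash
python3 -W ignore - <<'E'
from h import *
c=(.5603,.2075);y=-16.84
movep(loc(c,y,0,0,.16),ori(y)); move_l(loc(c,y,0,0,.071),feed=.1)
o0=observe(); gripper_to(.01,80); hold(.3); o1=observe()
print(o0["eef_pos"].round(4),o0["ft_force"].round(2),o1["eef_pos"].round(4),o1["opening"],o1["ft_force"].round(2))
move_l(loc(c,y,0,0,.096),feed=.03); hold(.4); o=observe()
R=Ro.from_euler("xyz",o["tcp_rot"]).as_matrix()
print(o["time_s"],o["eef_pos"].round(4),(o["ft_force"]-o0["ft_force"]).round(2),((o["torque"]-o0["torque"])@R).round(3),o["opening"])
p,d,K,T=grab("wrist"); cv2.imwrite("pics/held.png",p[:,:,::-1]); np.savez("held.npz",p=p,d=d,K=K,T=T)
p,d,K,T=grab("side"); cv2.imwrite("pics/helds.png",p[:,:,::-1]); np.savez("helds.npz",p=p,d=d,K=K,T=T)
E
python3 -c "
import cv2,numpy as np
cv2.imwrite('pics/w3.png',np.hstack([cv2.imread('pics/held.png')[:,60:450],cv2.resize(cv2.imread('pics/helds.png')[100:250,130:330],None,fx=2,fy=2.56)]))"
```

```text
[0.561  0.2077 0.0718] [ 0.45 -0.49  0.95] [0.5604 0.2076 0.0713] 0.015140949665728123 [-2.06  0.55  3.66]
9.475 [0.5603 0.2075 0.0959] [-0.21  0.89 -4.46] [-0.017 -0.001 -0.013] 0.014754531092568296
```

View pics/w3.png

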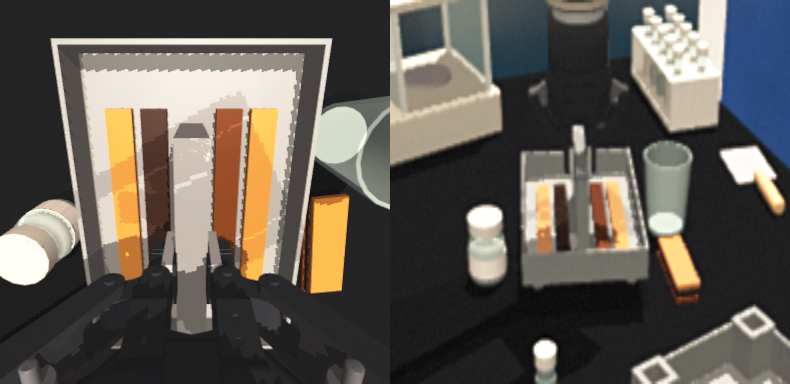

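The tray is held clear of the bench, and the torque about the jaw axis is near zero. In the left half the far rim is at row 42 and the rim sides are visible. I'll check tilt and offset in the hand, then carry it over.

```bash
cat > held.py <<'E'
from h import *
def held(f,c,yaw,zr):
    W=cloud(f["d"],f["K"],f["T"]); a=np.radians(yaw); R=np.array([[np.cos(a),-np.sin(a)],[np.sin(a),np.cos(a)]])
    L=(W[...,:2]-c)@R*1000; Z=W[...,2]*1000-zr*1000
    m=(abs(Z)<8)&(abs(L[...,0])<90)&(L[...,1]>-125)&(L[...,1]<125)&((abs(L[...,0])>66)|(abs(L[...,1])>104))
    P=np.c_[L[m],Z[m]]
    for _ in range(3):
        A=np.c_[P[:,:2],np.ones(len(P))]; s=np.linalg.lstsq(A,P[:,2],rcond=None)[0]; r=P[:,2]-A@s; P=P[abs(r)<2.0]
    e=[]
    for y0 in range(-100,0,20):
        q=P[abs(P[:,1]-y0)<10,0]; e.append((y0,*(np.percentile(q,[1,99]).round(1) if len(q) else (0,0))))
    q=P[abs(P[:,0])<60]
    print("slope deg x,y",np.degrees(s[:2]).round(2),"z0",s[2].round(2),"n",len(P)); print("x edges",e); print("y far/near",np.percentile(q[:,1],[1,99]).round(1))
    return P
if __name__=="__main__":
    held(np.load("held.npz"),(.5603,.2075),-16.84,.071)
E
python3 -W ignore held.py
```

```text
slope deg x,y [-0.    0.32] z0 -1.25 n 3859
x edges [(-100, np.float64(-62.0), np.float64(63.0)), (-80, np.float64(-77.8), np.float64(77.7)), (-60, np.float64(-77.3), np.float64(-77.3)), (-40, np.float64(-77.8), np.float64(78.4)), (-20, np.float64(-77.8), np.float64(78.6))]
y far/near [-109.5  113.2]
```

```bash
python3 -W ignore - <<'E'
from h import *
f=np.load("held.npz");a=np.radians(-16.84); R=np.array([[np.cos(a),-np.sin(a)],[np.sin(a),np.cos(a)]])
W=cloud(f["d"],f["K"],f["T"]); L=(W[...,:2]-(.5603,.2075))@R*1000; Z=W[...,2]*1000
for u in (150,200,300,350):
    print(u,[(v,*L[v,u].round(1),Z[v,u].round(1)) for v in range(36,52,2)])
for v in (80,130,180,230):
    m=(abs(Z[v]-71)<6)&(abs(abs(L[v,:,0])-75)<8); print(v,[(L[v,m][:,0][s].round(1).min(),L[v,m][:,0][s].round(1).max(),L[v,m][:,1][s].mean().round(),Z[v,m][s].mean().round(1)) for s in (L[v,m][:,0]<0,L[v,m][:,0]>0) if s.any()])
E
```

```text
150 [(36, np.float64(-79.0), np.float64(128.1), np.float64(0.4)), (38, np.float64(-55.8), np.float64(113.1), np.float64(70.7)), (40, np.float64(-55.9), np.float64(112.1), np.float64(70.7)), (42, np.float64(-55.8), np.float64(110.9), np.float64(71.5)), (44, np.float64(-56.3), np.float64(110.2), np.float64(70.1)), (46, np.float64(-58.2), np.float64(110.1), np.float64(64.9)), (48, np.float64(-60.6), np.float64(110.2), np.float64(58.2)), (50, np.float64(-63.0), np.float64(110.2), np.float64(51.5))]
200 [(36, np.float64(-39.8), np.float64(128.1), np.float64(0.2)), (38, np.float64(-28.2), np.float64(113.2), np.float64(69.9)), (40, np.float64(-28.2), np.float64(112.1), np.float64(70.4)), (42, np.float64(-28.2), np.float64(111.0), np.float64(70.8)), (44, np.float64(-28.5), np.float64(110.3), np.float64(69.5)), (46, np.float64(-29.3), np.float64(110.0), np.float64(65.0)), (48, np.float64(-30.5), np.float64(110.1), np.float64(58.4)), (50, np.float64(-31.8), np.float64(110.2), np.float64(51.1))]
300 [(36, np.float64(38.6), np.float64(127.9), np.float64(1.1)), (38, np.float64(27.3), np.float64(1
[... 803 characters left out ...]
, np.float64(58.2)), (50, np.float64(62.3), np.float64(110.1), np.float64(51.0))]
80 [(np.float64(-77.3), np.float64(-74.4), np.float64(92.0), np.float64(69.5)), (np.float64(74.8), np.float64(78.0), np.float64(91.0), np.float64(69.8))]
130 [(np.float64(-76.8), np.float64(-74.6), np.float64(63.0), np.float64(69.3)), (np.float64(75.0), np.float64(77.9), np.float64(63.0), np.float64(69.7))]
180 [(np.float64(-78.1), np.float64(-74.8), np.float64(31.0), np.float64(69.3)), (np.float64(75.1), np.float64(78.4), np.float64(31.0), np.float64(69.6))]
230 [(np.float64(-76.8), np.float64(-74.2), np.float64(-5.0), np.float64(70.0)), (np.float64(75.4), np.float64(77.8), np.float64(-6.0), np.float64(69.4))]
```

The camera sits on the −y side. The far (+y) rim is at +113.1 mm and the side rims at ±78, so the tray is centred on the TCP and level to within about 0.5°. Now I'll carry it over.

```bash
python3 -W ignore - <<'E'
from h import *
c=(.5603,.2075);y=-16.84;g=(.5729,-.2520);yg=10.67
move_l(loc(c,y,0,0,.26),feed=.12)
move_l(loc(g,yg,0,0,.26),feed=.14,rotation=ori(yg))
move_l(loc(g,yg,0,0,.206),feed=.06); hold(.4)
o=observe(); print(o["time_s"],o["eef_pos"].round(4),o["tcp_rot"].round(4),ori(yg),o["ft_force"].round(2),o["torque"].round(3),o["opening"])
for n in("wrist","side"):
    p,d,K,T=grab(n); cv2.imwrite(f"pics/{n}3.png",p[:,:,::-1]); np.savez(f"{n}3.npz",p=p,d=d,K=K,T=T)
from held import held; held(np.load("wrist3.npz"),g,yg,.206-.025)
E
python3 -c "
import cv2,numpy as np
cv2.imwrite('pics/w4.png',np.hstack([cv2.imread('pics/wrist3.png')[:,60:450],cv2.resize(cv2.imread('pics/side3.png')[180:372,220:420],None,fx=2,fy=2)]))"
```

```text
15.975 [ 0.5729 -0.252   0.2061] [ 0.7467  1.5706 -0.6379] [1.3845696956071016, 1.5707963267948966, 0.0] [ 0.1  -0.08 -3.1 ] [-0.022 -0.044 -0.026] 0.014592735203808063
slope deg x,y [-0.05  0.37] z0 -1.14 n 3747
x edges [(-100, np.float64(-63.3), np.float64(62.2)), (-80, np.float64(-76.1), np.float64(76.3)), (-60, 0, 0), (-40, np.float64(-78.0), np.float64(77.2)), (-20, np.float64(-78.5), np.float64(77.8))]
y far/near [-109.6  113.3]
```

View pics/w4.png

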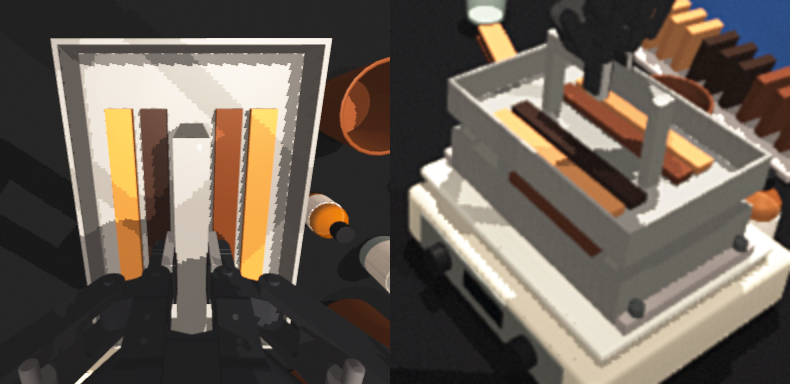

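The tray is above the lower tray, aligned and level, with its lugs about 8 mm over the walls. Now a guarded descent.

```bash
python3 -W ignore - <<'E'
from h import *
g=(.5729,-.2520)
for z in (.200,.197,.194,.191):
    s=move_l([*g,z],feed=.012,max_force=4); hold(.15); o=observe()
    print(z,s,round(o["time_s"],2),o["eef_pos"].round(4),o["ft_force"].round(2),o["torque"].round(3))
    if s: break
E
```

```text
0.2 False 16.88 [ 0.573  -0.252   0.2002] [-0.24 -0.45 -4.61] [ 0.015 -0.019 -0.058]
0.197 False 17.43 [ 0.5729 -0.252   0.197 ] [ 0.03 -0.43 -4.52] [-0.006  0.027 -0.013]
0.194 False 17.98 [ 0.5729 -0.252   0.1941] [ 0.92  0.04 -4.14] [-0.064  0.027 -0.033]
0.191 False 18.52 [ 0.5729 -0.252   0.191 ] [ 0.47 -0.25 -4.54] [-0.019  0.039 -0.005]
```

```bash
python3 -W ignore - <<'E'
from h import *
g=(.5729,-.2520)
for z in (.188,.187,.186,.1855,.185,.1845,.184):
    s=move_l([*g,z],feed=.008,max_force=5); hold(.2); o=observe()
    print(z,s,round(o["time_s"],2),o["eef_pos"].round(4),o["ft_force"].round(2),o["torque"].round(3))
    if s or o["ft_force"][2]>1: break
p,d,K,T=grab("side"); cv2.imwrite("pics/side5.png",cv2.resize(p[180:372,220:420,::-1],None,fx=2.5,fy=2.5))
p,d,K,T=grab("wrist"); np.savez("wrist5.npz",p=p,d=d,K=K,T=T)
from held import held; held(np.load("wrist5.npz"),g,10.67,.161)
E
```

```text
0.188 False 19.25 [ 0.5729 -0.252   0.1881] [ 0.34  0.28 -3.95] [-0.015  0.023 -0.027]
0.187 False 19.73 [ 0.5729 -0.252   0.187 ] [ 0.33  0.37 -4.81] [ 0.009 -0.017 -0.022]
0.186 False 20.2 [ 0.573  -0.2521  0.1862] [ 0.02 -1.14 -3.07] [-0.04  -0.097  0.022]
0.1855 False 20.65 [ 0.5731 -0.2522  0.1862] [-1.67  0.44  3.6 ] [0.075 0.229 0.052]
slope deg x,y [0.01 0.35] z0 -1.1 n 3719
x edges [(-100, np.float64(-62.9), np.float64(61.9)), (-80, np.float64(-78.2), np.float64(77.6)), (-60, np.float64(-74.9), np.float64(77.3)), (-40, np.float64(-78.5), np.float64(77.8)), (-20, np.float64(-78.5), np.float64(77.8))]
y far/near [-109.4  113.1]
```

View pics/side5.png

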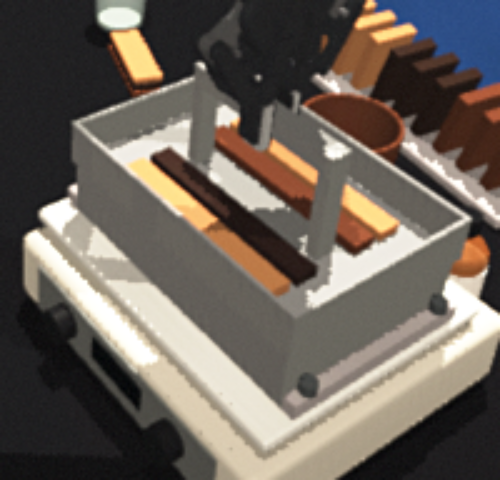

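Contact came at TCP z = 0.186, which is the home height, at about 8 N. The side view shows the upper tray flush on the lower rim all round. I'll unload, release and retreat.

```bash
python3 -W ignore - <<'E'
from h import *
g=(.5729,-.2520)
move_l([*g,.1859],feed=.008); hold(.2); o=observe(); print(o["eef_pos"].round(4),o["ft_force"].round(2))
gripper_to(.03,20); hold(.2); gripper_to(.07); o=observe(); print(o["time_s"],o["ft_force"].round(2),o["opening"])
move_l([*g,.25],feed=.05); move_l(loc(g,10.67,0,.03,.361),feed=.15); hold(.3)
p,d,K,T=grab("wrist"); np.savez("wend.npz",p=p,d=d,K=K,T=T); cv2.imwrite("pics/end.png",p[:,:,::-1])
from fit import fit
print(fit("wend",np.array(g),10.67,.161,.078,.113))
W=cloud(d,K,T); a=np.radians(10.67); R=np.array([[np.cos(a),-np.sin(a)],[np.sin(a),np.cos(a)]]); L=(W[...,:2]-g)@R
m=(abs(W[...,2]-.161)<.004)&((abs(abs(L[...,0])-.0765)<.004)&(abs(L[...,1])<.115)|(abs(abs(L[...,1])-.1115)<.004)&(abs(L[...,0])<.08))
P=np.c_[L[m],W[m][:,2]]; s=np.linalg.lstsq(np.c_[P[:,:2],np.ones(len(P))],P[:,2],rcond=None)[0]; print("tilt deg",np.degrees(s[:2]),"z",s[2],len(P))
p,d,K,T=grab("top"); cv2.imwrite("pics/topend.png",p[:,:,::-1]); W=cloud(d,K,T)
print("jar",rect(W,(.35,.5,.15,.28),.06,.08),"beaker",rect(W,(.62,.8,.16,.32),.07,.1)); print(observe()["time_s"])
E
python3 -c "
import cv2,numpy as np
cv2.imwrite('pics/w6.png',np.hstack([cv2.imread('pics/end.png')[:,60:450],cv2.imread('pics/topend.png')[:,100:490]]))"
```

```text
[ 0.5731 -0.2521  0.1861] [-1.97  0.24  3.43]
22.1667 [-0.28 -0.08  0.76] 0.06996711608918547
(array([ 572.7, -252.2]), array([156.4, 226.4]), 10.64, np.int64(1827), np.float64(0.1603))
tilt deg [-0.00891537  0.10692376] z 0.16071946245402327 1635
jar (array([432.6, 218.3]), array([40.3, 41. ]), -0.18, np.int64(233), np.float64(0.0688)) beaker (array([696.6, 223.3]), array([65.1, 65.6]), 87.72, np.int64(212), np.float64(0.0832))
24.9167
```

View pics/w6.png

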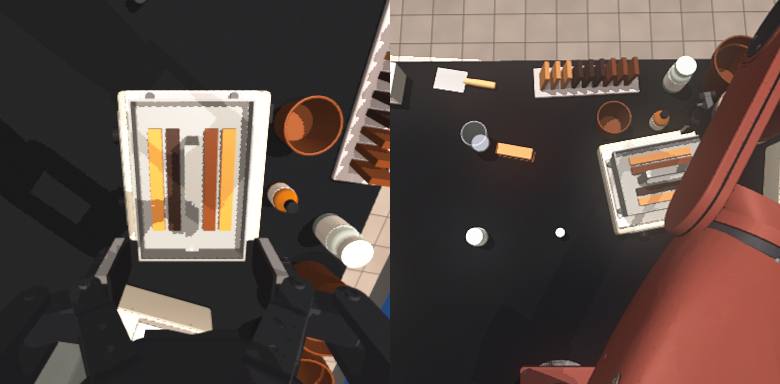

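The tray sits level on the shaker, with its rim at 0.161 m as expected when home. The jar, vial, beaker, bars, pot and bottle stand where they were, and the gripper is clear. Handing in.

```bash
python3 -c "
from plant import *
job_done()"
```

```text
the job is handed in; nothing more can be done
```

The top tray is stacked fully home on the shaker's lower tray, released, and handed in at about 25 s of the 51 s allowed.

- **Lift and carry:** I gripped the bar at its centre, and the held tray was level to within about 0.5°.
- **Fit:** I measured the lower tray's real position with the wrist camera. The lugs entered the sockets on the first guarded descent, with no contact felt on the walls.
- **Seating:** First contact came at the home height (TCP 0.186 m against 0.186 m expected). The wrist felt about 8 N there, and I let go only after that.

**Last checks:**
- The tray centre is within 0.3 mm of the lower tray's measured centre, and its yaw matches to within 0.04°.
- Tilt is about 0.1°, and the rim is at 0.1607 m against 0.161 m expected.
- The jar and beaker moved less than 1 mm in the depth measurement. The vial, bars, pot and amber bottle look unmoved, judged by eye only.

One check disagreed: a rim-plane fit while the tray was held showed about 0.35° of slope. I took this as an artefact of including gripper points. The direct rim heights showed it level, and the fit after release read 0.1°.

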